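# Press a label holder home behind the rack lip

### The arm

A 7-joint arm with a two-finger parallel gripper is mounted at the origin on the work surface. World frame = base frame: x ahead of the robot, y to its left, z up, the work surface at z = 0. Lengths are in m, angles in degrees, forces in N, time in s.
With the tool pointing down it reaches from about 0.375 to 0.925 m from the base axis. Payload 3.1 kg.
Tool frame: the origin (TCP) lies midway between the tips of the shut fingers; the grasp point (between the pads) lies 19 mm behind it (ctrl.grip_point_offset is the distance from the TCP to the grasp point, in m); z points along the fingers, y is the direction in which the jaws open and shut (so a half turn about z gives the same grasp; the last joint's range is limited). The gripper opens to 85 mm and grips with 20 to 120 N. Pads are 22 mm wide; open, the fingers measure 114 mm over their backs; the gripper's body (76 mm by 85 mm) begins 54 mm behind the grasp point. The pads swing forward as they close: fully open they stand 13 mm farther back than shut.
Start: joints at [67.277, 21.939, 2.515, 91.553, -1.026, 66.532, -2.859], TCP at [0.191, -0.621, 0.231] pointing down, gripper open.
Joint ranges: [-149.38, 149.38], [-23.57, 123.04], [-84.95, 90], [0, 143.3], [-89.99, 269.99], [3.08, 112.72], [-163.45, 163.45]. Speed limits (degrees/s): [159.86, 159.86, 180, 180, 180, 180, 180].

### API

Orientations are given as [roll, pitch, yaw] about the fixed x, y, z axes, in that order (R = Rz(yaw) Ry(pitch) Rx(roll)).
In Python, from cell import sensors, cams, ctrl gives the robot as it stands.
- The arm moves only by the tool drive_tool, never from a script. Its argument "increments" is a list of rows, each an object with "delta_rot": the turn, a rotation vector about the world's x, y, z in rad, a list of three; "xyz": the shift along the world's x, y, z in m, a list of three; "claw": the finger opening in m, from 0 to 0.0854. A call has 1 to 12 rows; each row is the pose to reach, as a shift and turn from the pose commanded when the call began; what a row does not reach only later rows make up. A row lasts 1/12 s, in which the tool goes at most 41.7 mm and 7.16 degrees, less where a joint would pass 70% of its speed; a pose out of reach is approached as far as the arm can. A call with a gripper value outside its range is refused whole. The fingers move at their own pace and stop on an object; the grip force is fixed at half the most. Time passes only in rows, so rows that repeat a pose let the fingers close. It gives the time, the measured TCP pose, the force and the opening at its end, in the units of the state.
- sensors.state(): the state, without advancing time (a new reading comes with each control period).
- cams.capture(name): name is "scene" or "top" or "wrist"; returns a dict with "image" (420x560x3 uint8, blue, green, red), "fx", "fy", "cx", "cy" (pixels), "R" (3x3) and "t" (3): a world point X has camera coordinates R X + t; the wrist camera has in their place "mount" (4x4, takes a point from camera to tool coordinates, whose origin is the TCP and whose axes are the flange's). Camera axes: x right, y down, z forward; pixel columns grow to the right and rows downward; lengths in m; the calibration is good to about 2 mm. A picture is of the moment at which its call begins: read the wrist's pose just before it. There is no depth.
- ctrl.sign_off(): hands the job in, once; it reports no verdict.
The state is a dict: "t": time; "joint_pos": joint angles; "joint_velocities": joint speeds; "tau": joint torques, N m; "eef_pos": TCP position; "ee_rot": TCP orientation; "ft_force": force on the tool from outside, world axes, zero at the start; "wrist_torque": the same for the moment, N m; "width": opening from 0.0 (shut) to 1.0 (fully open).
Only numpy, scipy, OpenCV 4.12 (cv2) and the standard library are available. Lean on these libraries where they do the work, as an engineer would, in place of code of your own. Each camera call takes 0.05 s, during which the arm holds its last target.

### The job

Take the blue-topped label holder out of its stand and slide its foot down behind the front lip of the brown bottle rack, card side to the front as on the grey rack. Push it down against the orange sprung seat, without ramming it, until it is fully home and straight, and finish while still holding it pressed home: the seat lifts it again if it is let go. Leave all the sample bottles standing where they are.

Things in the scene. Friction and masses are not known exactly. Their poses are not given: they have to be found in the camera images.
- holder: label holder to fit: stiff upright plate 6 mm thick (its x), 70 mm wide (y); white to 62 mm above its foot, with a blank card and blue stripe on its -x side, then a blue grip rib 14 mm thick (x), 40 mm wide (y), from 62 to 90 mm up. About 60 g. Origin: middle of the foot's underside, z up the plate. Starts upright in the stand, foot 6 mm above the bench, with 1.5 mm of play front and back
- stand: fixed grey stand on the bench, 60 (x) x 90 (y) x 32 mm high, with one upright slot 9 mm (x) by 76 mm (y), open at the top, floor 6 mm above the bench. Origin: centre of its underside; the holder stands in it with the same axes
- rack: fixed brown bottle rack with an empty label slot along its front. Shelf block 160 mm wide (y), 40 mm high, from x = -60 mm (front face) to x = 90 mm, with 14 mm rims at back and sides; two bottles stand on it. Origin: under the block at bench level, on its middle line; z up, -x to the front (robot side). A holder fitted with its card to the front has the same axes as the rack
- slot (a point): middle of the brown rack's empty slot, 6 mm above the bench: where the middle of the holder's foot is when home. Slot: 9 mm gap (x) between shelf face and aluminium lip, centred here. The lip is straight to 24 mm above the bench, then flares outward to the front; at 33 mm, its top, the mouth is about 14 mm wide. End cheeks 78 mm apart, 30 mm high
- seat (a joint): travel (m) of the orange sprung strip at the bottom of the brown rack's slot: 0 up (its top 14 mm above the bench), 0.008 fully down on its stop (top 6 mm above the bench). Pushes up with about 4 N at the top and 11 N at the bottom and lifts the holder again if it is let go
- grey_rack: fixed grey rack of the same shape, whose slot already holds a yellow-topped label holder (part of it, rib top 96 mm above the bench): not to be used. Origin as for the brown rack
- bottle_a: square glass sample bottle with black cap, 40 x 40 x 80 mm high, on the brown rack's shelf; loose. Origin: centre of its underside
- bottle_b: square glass sample bottle with black cap, 40 x 40 x 80 mm high, on the brown rack's shelf; loose. Origin: centre of its underside
- bottle_c: square glass sample bottle with black cap, 40 x 40 x 80 mm high, on the grey rack's shelf; loose. Origin: centre of its underside
- bottle_d: square glass sample bottle with black cap, 40 x 40 x 80 mm high, on the grey rack's shelf; loose. Origin: centre of its underside
- bottle_e: square glass sample bottle with black cap, 40 x 40 x 95 mm high, on the bench at the robot's left; loose. Origin: centre of its underside

How it is judged (in metres and radians):
On the way, in this order (a step that is already met when the one before it is completed fails the run):
1. the holder is lifted clear of its stand (height (world z) of holder above 0.036 m and contact force between the fingers and holder above 1 N), for 0.1 s.
2. its foot is behind the lip of the brown rack (x of holder in the frame of rack between -0.0695 and -0.0595 m and y of holder in the frame of rack between -0.008 and 0.008 m and z of holder in the frame of rack below 0.024 m and angle between holder's own z axis and vertical below 0.3 rad), for 0.1 s.
At the end, for the whole second after the job is handed in: foot behind the brown rack's lip, card to the front, within 5 mm front-back and 8 mm sideways of the slot's middle, upright and parallel to the lip within 0.12 rad, seat pressed at least 6 of its 8 mm with over 4 N, fingers still on the holder with over 2 N, at rest (x of holder in the frame of rack between -0.0695 and -0.0595 m and y of holder in the frame of rack between -0.008 and 0.008 m and z of holder in the frame of rack between 0.003 and 0.009 m and value of joint seat above 0.006 m and angle between holder's own z axis and vertical below 0.12 rad and angle between the y axis of holder and the y axis of rack, either way round below 0.12 rad and x of rack in the frame of holder above 0.04 m and contact force between the fingers and holder above 2 N and contact force between holder and rack above 4 N and linear speed of holder below 0.02 m/s); the arm keeps its last pose, push and grip.
It fails at once if a sample bottle is knocked over or shifted by more than 25 mm (distance of any of bottle_a, bottle_b, bottle_c, bottle_d, bottle_e from where it was at the start of the episode above 0.025 m or angle between any of bottle_a, bottle_b, bottle_c, bottle_d, bottle_e's own z axis and vertical above 0.4 rad).
It fails at once if the holder is rammed into the rack with more than 70 N (contact force between holder and rack above 70 N).
It also fails if it takes over 35 s, if anything falls off the work surface, if the arm or the gripper's body presses on something with over 40 N, if the wrist force passes 120 N, or if a joint passes its speed limit or range.

## Working session

There is one attempt and no reset: what is moved stays moved. The work goes in short steps, Python scripts to look and compute and a tool call to move; the robot and the scene stay as the last step left them, time stands still between calls to the robot, and variables do not carry over. Pictures are saved under pics/ and viewed, and the job is handed in when it is done.

Besides the shell and the picture viewer there is one more tool, called after ">>>" as name(argument=value, ...), one argument or row to a line, values as JSON. drive_tool: Moves the arm, as the interface text tells. Its arguments: {"type":"object","properties":{"increments":{"type":"array","items":{"type":"object","properties":{"delta_rot":{"type":"array","items":{"type":"number"}},"xyz":{"type":"array","items":{"type":"number"}},"claw":{"type":"number"}}}}},"required":["increments"]}

```bash
mkdir -p pics; ls; python3 - <<'E'
from cell import sensors,cams,ctrl
import cv2,json
s=sensors.state();print(s);print(ctrl.grip_point_offset)
for n in("scene","top"):
    c=cams.capture(n);cv2.imwrite(f"pics/{n}0.png",c["image"])
    print(n,{k:v for k,v in c.items() if k!="image"})
E
```

```text
pics
{'t': 0.0, 'joint_pos': array([67.27656519, 21.99519731,  2.51203199, 91.65042106, -1.02438201,
       66.53108443, -2.85970247]), 'joint_velocities': array([ 0.02961749, -0.05629147, -0.05811667, -0.01875605, -0.0310516 ,
       -0.03900279, -0.01156484]), 'tau': array([ 8.18883973e-05, -4.33465827e+01,  1.02450896e+00, -2.49517500e+01,
        1.05118172e-02,  1.13770802e-02,  3.25456462e-06]), 'eef_pos': array([ 0.1910426 , -0.62029161,  0.22983988]), 'ee_rot': array([-1.79846091e+02,  9.72822969e-03,  1.71238130e+01]), 'ft_force': array([-0.26038374,  0.41664782,  0.65390665]), 'wrist_torque': array([ 0.01304271, -0.00485772,  0.01116891]), 'width': 1.0005137807229414}
0.0187
scene {'fx': 402.8165330766637, 'fy': 402.8165330766637, 'cx': 284.22650778795713, 'cy': 211.82831798648465, 'R': array([[-0.18894856,  0.98198569, -0.00159322],
       [ 0.76683188,  0.14653593, -0.62489686],
       [-0.61340631, -0.11929509, -0.78070569]]), 't': array([ 0.02647697, -0.4245648 ,  1.407619  ])}
top {'fx': 448.6087498156653, 'fy': 448.6087498156653, 'cx': 273.2982108276872, 'cy': 209.06668656441167, 'R': array([[-0.00418772, -0.99997097, -0.00636509],
       [-0.99592384,  0.00474411, -0.09007331],
       [ 0.09010089,  0.00596195, -0.9959148 ]]), 't': array([0.0686592 , 0.55918439, 0.83169902])}
```

View pics/scene0.png

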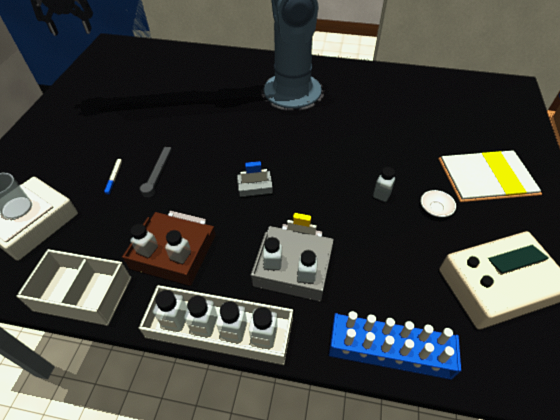

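View pics/top0.png

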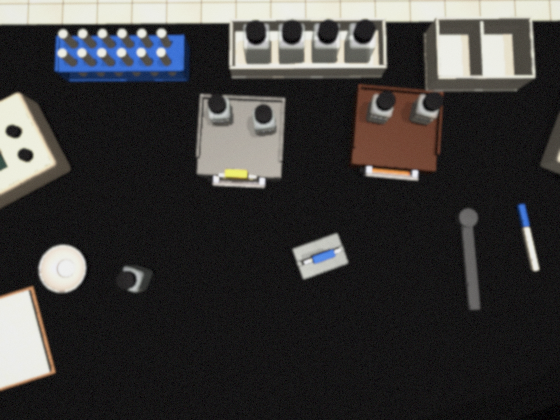

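The overview shows the stand with the blue rib at about (320,256) in the top view. The brown rack is at about (398,130) with its slot at about (391,172), and the grey rack is to its left. I'll enlarge these areas next.

```bash
python3 - <<'E'
import cv2
t=cv2.imread("pics/top0.png");s=cv2.imread("pics/scene0.png")
cv2.imwrite("pics/a1.png",cv2.resize(t[75:195,340:460],None,fx=5,fy=5,interpolation=cv2.INTER_CUBIC))
cv2.imwrite("pics/a2.png",cv2.resize(t[220:290,280:360],None,fx=7,fy=7,interpolation=cv2.INTER_CUBIC))
cv2.imwrite("pics/a3.png",cv2.resize(s[150:290,110:280],None,fx=4,fy=4,interpolation=cv2.INTER_CUBIC))
E
```

```text
(no output)
```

View pics/a1.png

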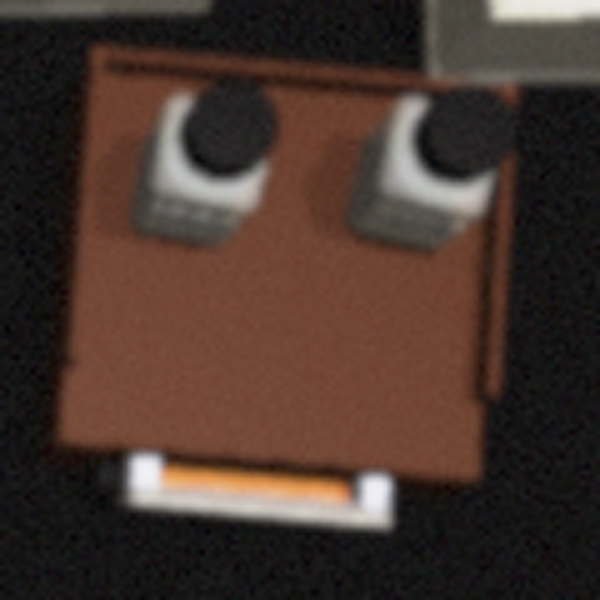

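View pics/a2.png

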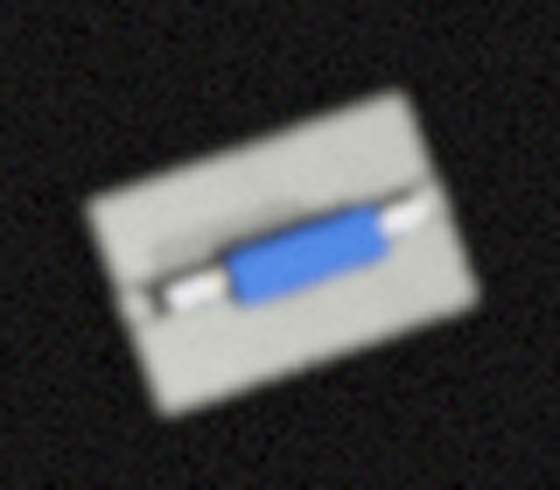

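View pics/a3.png

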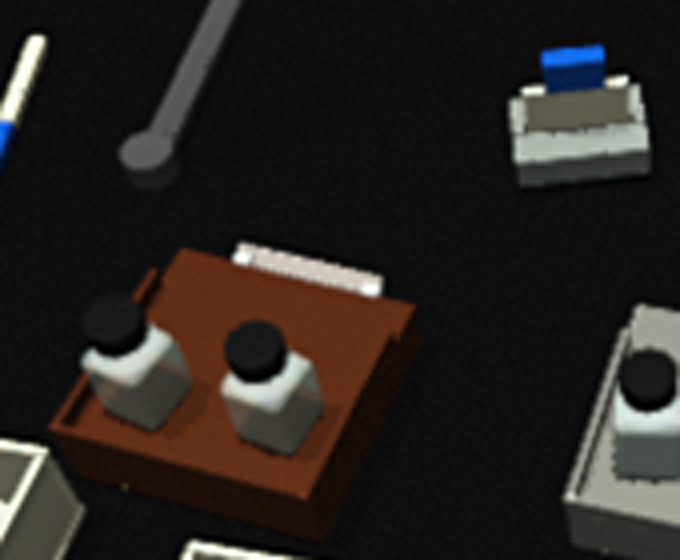

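The top crop gives the rack's front shelf corners at about (352.4,163.8) and (436.3,171.4). The stand's top corners and the rib are also clear. I'll solve the poses from these points.

```bash
cat > h.py <<'E'
import numpy as np
from cell import sensors,cams,ctrl
import cv2
from scipy.spatial.transform import Rotation as Ro
def ray(c,uv,z):
    R=np.array(c["R"]);t=np.array(c["t"])
    d=R.T@np.array([(uv[0]-c["cx"])/c["fx"],(uv[1]-c["cy"])/c["fy"],1]);o=-R.T@t
    return o+d*(z-o[2])/d[2]
def wristcam(c,s):
    M=np.array(c["mount"]);T=np.eye(4);T[:3,:3]=Ro.from_euler('xyz',s["ee_rot"],degrees=True).as_matrix();T[:3,3]=s["eef_pos"]
    W=np.linalg.inv(T@M);c=dict(c);c["R"]=W[:3,:3];c["t"]=W[:3,3];return c
def proj(c,X):
    p=np.array(c["R"])@np.array(X)+np.array(c["t"]);return np.array([c["fx"]*p[0]/p[2]+c["cx"],c["fy"]*p[1]/p[2]+c["cy"]])
E
python3 - <<'E'
from h import *
np.set_printoptions(precision=4,suppress=True)
c=cams.capture("top")
def P(u,v,x0,y0,k,z): return ray(c,(x0+(u+.5)/k-.5,y0+(v+.5)/k-.5),z)
F=[P(62,443,340,75,5,.04),P(481,482,340,75,5,.04)];print("front",F,np.linalg.norm(F[0]-F[1]))
L=F[0]-F[1]
yaw=np.degrees(np.arctan2(-L[0],L[1]));print("rack yaw",yaw)
m=(F[0]+F[1])/2; a=np.radians(yaw); ex=np.array([np.cos(a),np.sin(a)])
print("slot from block",m[:2]-ex*.0045)
print("origin",m[:2]+.06*ex)
B=[P(92,45,340,75,5,.054),P(518,90,340,75,5,.054)];print("back",B,np.linalg.norm(B[0]-B[1]), ((B[0]+B[1])/2-m))
Cc=[P(131,455,340,75,5,.03),P(393,478,340,75,5,.03)];print("cheeks outer",Cc,np.linalg.norm(Cc[0]-Cc[1]),(Cc[0]+Cc[1])/2)
Cc=[P(128,503,340,75,5,.033),P(393,526,340,75,5,.033)];print("lip",Cc,np.linalg.norm(Cc[0]-Cc[1]),(Cc[0]+Cc[1])/2)
S=np.array([P(u,v,280,220,7,.032) for u,v in[(85,200),(402,88),(482,300),(165,415)]]);print(S,S.mean(0),[np.linalg.norm(S[i]-S[i-1]) for i in range(4)])
for i,j in((0,1),(3,2)):
    d=S[i]-S[j];print("stand yaw",np.degrees(np.arctan2(-d[0],d[1])))
Rb=np.array([P(u,v,280,220,7,.096) for u,v in[(225,258),(375,205),(390,250),(240,305)]]);print("rib",Rb.mean(0),[np.linalg.norm(Rb[i]-Rb[i-1]) for i in range(4)])
c=cams.capture("scene")
for u,v in((183,248),(415,308)):print("scene front",ray(c,(110+(u+.5)/4-.5,150+(v+.5)/4-.5),.04))
E
```

```text
front [array([ 0.6447, -0.0833,  0.04  ]), array([ 0.6289, -0.2411,  0.04  ])] 0.15854730252776605
rack yaw -5.71301344832229
slot from block [ 0.6323 -0.1618]
origin [ 0.6965 -0.1682]
back [array([ 0.7945, -0.0953,  0.054 ]), array([ 0.776 , -0.2555,  0.054 ])] 0.16123398443937279 [ 0.1485 -0.0132  0.014 ]
cheeks outer [array([ 0.6418, -0.1113,  0.03  ]), array([ 0.6324, -0.2112,  0.03  ])] 0.10027621052170858 [ 0.6371 -0.1613  0.03  ]
lip [array([ 0.6227, -0.1092,  0.033 ]), array([ 0.6134, -0.2096,  0.033 ])] 0.10086221823408836 [ 0.618  -0.1594  0.033 ]
[[ 0.4849  0.0318  0.032 ]
 [ 0.5146 -0.0538  0.032 ]
 [ 0.4578 -0.0742  0.032 ]
 [ 0.4277  0.0109  0.032 ]] [ 0.4713 -0.0213  0.032 ] [np.float64(0.06097092554547577), np.float64(0.0906087712633924), np.float64(0.06037388777375733), np.float64(0.09032010102444349)]
stand yaw 19.131080123566576
stand yaw 19.507328807967816
rib [ 0.4711 -0.021   0.096 ] [np.float64(0.012125492949736513), np.float64(0.03953941766585928), np.float64(0.011673618661247102), np.float64(0.039656290524856475)]
scene front [ 0.6309 -0.237   0.04  ]
scene front [ 0.6487 -0.079   0.04  ]
```

>>> drive_tool(
  increments=[
    {"xyz": [0.02, 0.035, 0], "delta_rot": [0, 0, 0.1], "claw": 0.085},
    {"xyz": [0.04, 0.07, 0], "delta_rot": [0, 0, 0.2], "claw": 0.085},
    {"xyz": [0.06, 0.105, 0], "delta_rot": [0, 0, 0.3], "claw": 0.085},
    {"xyz": [0.08, 0.14, 0], "delta_rot": [0, 0, 0.4], "claw": 0.085},
    {"xyz": [0.1, 0.175, 0], "delta_rot": [0, 0, 0.5], "claw": 0.085},
    {"xyz": [0.12, 0.21, 0], "delta_rot": [0, 0, 0.6], "claw": 0.085},
    {"xyz": [0.14, 0.245, 0], "delta_rot": [0, 0, 0.7], "claw": 0.085},
    {"xyz": [0.16, 0.28, 0], "delta_rot": [0, 0, 0.8], "claw": 0.085},
    {"xyz": [0.17, 0.315, 0], "delta_rot": [0, 0, 0.9], "claw": 0.085},
    {"xyz": [0.18, 0.35, 0], "delta_rot": [0, 0, 1.0], "claw": 0.085},
    {"xyz": [0.19, 0.385, 0], "delta_rot": [0, 0, 1.1], "claw": 0.085},
    {"xyz": [0.2, 0.42, 0], "delta_rot": [0, 0, 1.2], "claw": 0.085},
  ],
)

```text
t: 1.2
eef_pos: [0.3914, -0.1994, 0.2313]
ee_rot: [180.0, 0.0, 86.2]
ft_force: [0.6, -0.1, -0.1]
width: 0.997
```

```bash
python3 - <<'E'
from h import *
s=sensors.state();print(s["t"],s["eef_pos"],s["ee_rot"],s["joint_pos"])
c=cams.capture("wrist");cv2.imwrite("pics/w1.png",c["image"]);print(c["mount"],c["fx"])
E
```

```text
1.2 [ 0.39140222 -0.1993901   0.23127503] [1.79996758e+02 2.20506746e-02 8.61563062e+01] [ 4.47580738e+01 -2.54298000e-01 -2.28898634e+01  1.18132496e+02
 -8.93361922e-02  6.20919002e+01  1.80665183e+01]
[[ 6.02841824e-04 -9.49681143e-01 -3.13217756e-01  8.11882659e-02]
 [ 9.99999413e-01  8.54475495e-04 -6.66111004e-04  2.93840892e-04]
 [ 9.00229957e-04 -3.13217171e-01  9.49681101e-01 -1.43322774e-01]
 [ 0.00000000e+00  0.00000000e+00  0.00000000e+00  1.00000000e+00]] 309.4788708189557
```

View pics/w1.png

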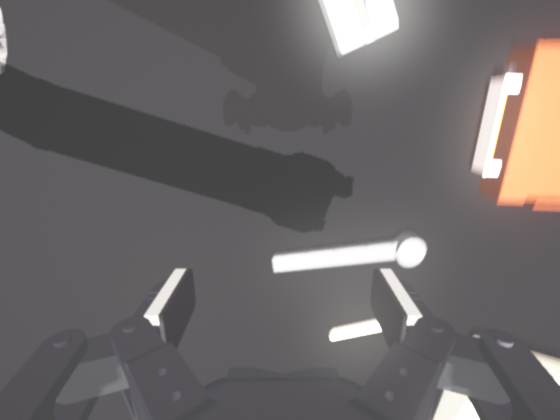

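>>> drive_tool(
  increments=[
    {"xyz": [0, 0.03, 0], "delta_rot": [0, 0, 0.1]},
    {"xyz": [0, 0.06, 0], "delta_rot": [0, 0, 0.2]},
    {"xyz": [0, 0.09, 0], "delta_rot": [0, 0, 0.3]},
    {"xyz": [0, 0.11, 0], "delta_rot": [0, 0, 0.4]},
    {"xyz": [0, 0.11, 0], "delta_rot": [0, 0, 0.4]},
  ],
)

```text
$.increments[0]: bad value
```

```bash
python3 - <<'E'
from h import *
s=sensors.state();print(s["t"],s["eef_pos"],s["ee_rot"],s["joint_pos"])
c=cams.capture("wrist");im=c["image"];c=wristcam(c,s);cv2.imwrite("pics/w2.png",im)
u=proj(c,[.4712,-.021,.08]).astype(int);print(u)
v=im[max(0,u[1]-75):u[1]+75,max(0,u[0]-100):u[0]+100];cv2.imwrite("pics/w2c.png",cv2.resize(v,None,fx=4,fy=4,interpolation=cv2.INTER_CUBIC))
print(max(0,u[0]-100),max(0,u[1]-75))
E
```

```text
1.25 [ 0.39408835 -0.19082324  0.23134188] [179.96022566  -0.24404707  86.9835144 ] [ 44.47753997  -0.35632686 -23.550474   118.21785568  -0.43751161
  62.1466908   18.115486  ]
[366 -10]
266 0
```

View pics/w2c.png

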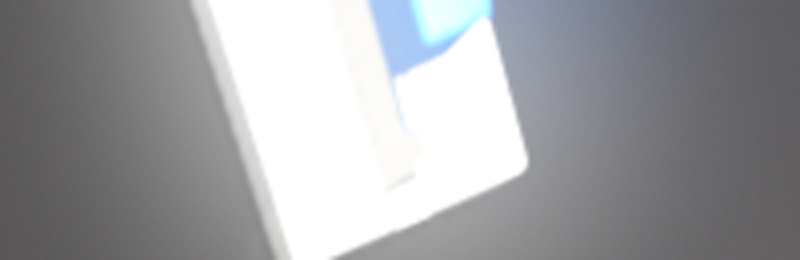

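The claw value is required in every row, so I'm resending the move.

>>> drive_tool(
  increments=[
    {"xyz": [0, 0.03, 0], "delta_rot": [0, 0, 0.1], "claw": 0.085},
    {"xyz": [0, 0.06, 0], "delta_rot": [0, 0, 0.2], "claw": 0.085},
    {"xyz": [0, 0.09, 0], "delta_rot": [0, 0, 0.3], "claw": 0.085},
    {"xyz": [0, 0.11, 0], "delta_rot": [0, 0, 0.39], "claw": 0.085},
    {"xyz": [0, 0.11, 0], "delta_rot": [0, 0, 0.39], "claw": 0.085},
  ],
)

```text
t: 1.72
eef_pos: [0.3914, -0.0872, 0.2313]
ee_rot: [180.0, -0.0, 108.7]
ft_force: [-0.1, -0.1, -0.0]
width: 0.999
```

```bash
python3 - <<'E'
from h import *
s=sensors.state();print(s["t"],s["eef_pos"],s["ee_rot"],s["joint_pos"])
c=cams.capture("wrist");im=c["image"];c=wristcam(c,s);cv2.imwrite("pics/w3.png",im)
u=proj(c,[.4712,-.021,.08]).astype(int);print(u)
x0,y0=max(0,u[0]-100),max(0,u[1]-75)
v=im[y0:u[1]+75,x0:u[0]+100];cv2.imwrite("pics/w3c.png",cv2.resize(v,None,fx=4,fy=4,interpolation=cv2.INTER_CUBIC))
print(x0,y0)
E
```

```text
1.7167 [ 0.3913613  -0.08718073  0.23132367] [ 1.79995348e+02 -2.90280474e-02  1.08721692e+02] [ 38.15269251  -5.05203855 -29.59262829 122.17799515  -2.84794867
  62.25623345  28.70445883]
[384 157]
284 82
```

View pics/w3c.png

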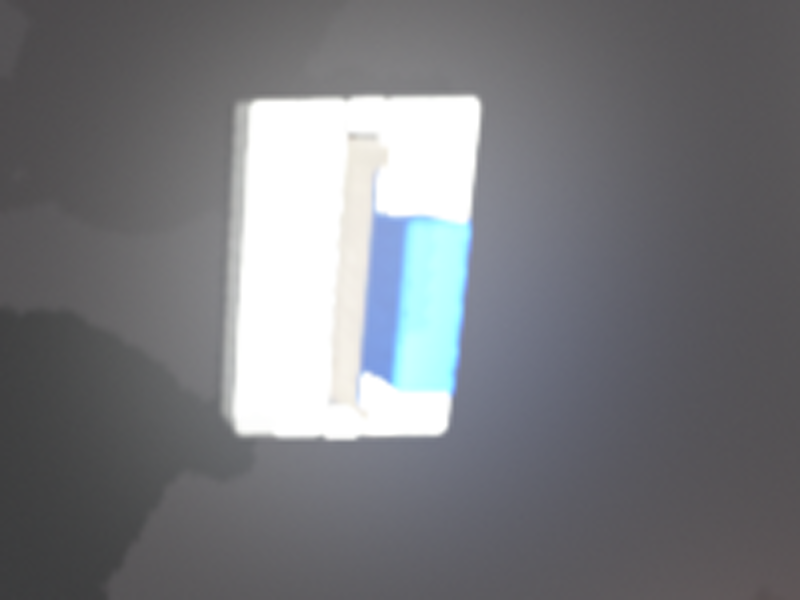

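View pics/w3.png

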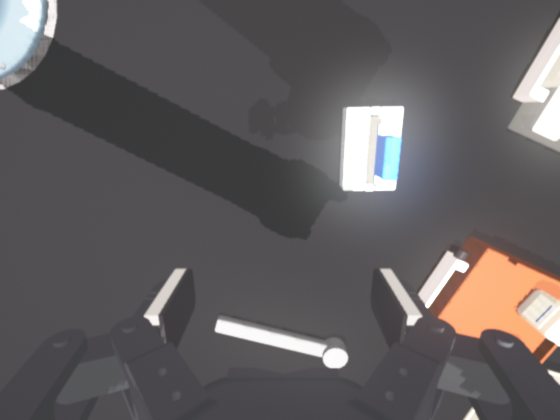

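The wrist view shows the holder from the robot side, with rib face and plate face at about (372,150). No stripe is obvious yet. I'll get a closer, flatter view of the face, since the stripe decides which way to turn.

```bash
python3 - <<'E'
import cv2
s=cv2.imread("pics/scene0.png");w=cv2.imread("pics/w3.png")
v=cv2.convertScaleAbs(s[150:205,225:285],alpha=1.5)
a=cv2.resize(v,(480,440),interpolation=cv2.INTER_NEAREST)
cv2.imwrite("pics/e1.png",a)
b=cv2.convertScaleAbs(w[100:195,335:410],alpha=.8);cv2.imwrite("pics/e2.png",cv2.resize(b,(450,570),interpolation=cv2.INTER_NEAREST))
print(w[150,355:405].tolist())
for y in range(160,190): print(y,s[y,253].tolist(),s[y,246].tolist())
g=s[205:250,270:340];cv2.imwrite("pics/e3.png",cv2.resize(g,(560,360),interpolation=cv2.INTER_NEAREST))
E
```

```text
[[255, 255, 255], [255, 255, 255], [255, 255, 255], [255, 255, 255], [255, 255, 255], [255, 255, 255], [255, 255, 255], [255, 255, 255], [255, 255, 255], [255, 255, 255], [255, 255, 255], [255, 255, 255], [254, 254, 254], [237, 242, 244], [229, 237, 241], [231, 239, 243], [231, 239, 243], [229, 237, 241], [229, 237, 241], [230, 235, 239], [228, 220, 220], [224, 181, 165], [223, 165, 140], [224, 164, 138], [224, 164, 138], [225, 164, 138], [225, 165, 137], [227, 166, 137], [232, 168, 137], [253, 196, 143], [255, 239, 158], [255, 252, 173], [255, 254, 184], [255, 254, 186], [255, 254, 185], [255, 254, 184], [255, 254, 186], [255, 255, 190], [255, 255, 194], [255, 255, 193], [255, 255, 191], [255, 255, 190], [255, 255, 188], [255, 255, 184], [255, 253, 171], [253, 205, 145], [169, 144, 134], [149, 136, 132], [148, 135, 132], [148, 135, 131]]
160 [3, 8, 13] [10, 14, 14]
161 [47, 20, 13] [15, 13, 15]
162 [210, 91, 18] [93, 40, 15]
163 [239, 112, 18] [222, 97, 19]
164 [239, 113, 20] [251, 116, 21]
165 [209, 95, 20] [248, 114, 18]
166 [124, 53, 11] [179, 76, 12]
167 [74, 32, 7] [94, 39, 8]
168 [74, 32, 7] [74, 30, 5]
169 [74, 32, 4] [66, 28, 5]
170 [75, 31, 6] [56, 26, 12]
171 [74, 30, 6] [85, 71, 59]
172 [74, 44, 28] [112, 101, 88]
173 [75, 82, 79] [89, 91, 87]
174 [77, 94, 96] [74, 89, 91]
175 [78, 94, 94] [75, 91, 92]
176 [78, 92, 93] [77, 92, 92]
177 [78, 93, 93] [78, 92, 93]
178 [78, 92, 92] [78, 92, 93]
179 [77, 92, 92] [75, 92, 92]
180 [78, 93, 92] [77, 92, 93]
181 [74, 88, 89] [74, 88, 90]
182 [68, 73, 71] [69, 79, 80]
183 [125, 133, 125] [148, 157, 149]
184 [169, 179, 170] [176, 184, 174]
185 [176, 187, 178] [173, 182, 173]
186 [177, 187, 178] [172, 183, 174]
187 [178, 189, 179] [174, 185, 175]
188 [179, 189, 179] [177, 187, 178]
189 [111, 118, 112] [167, 177, 166]
```

View pics/e1.png

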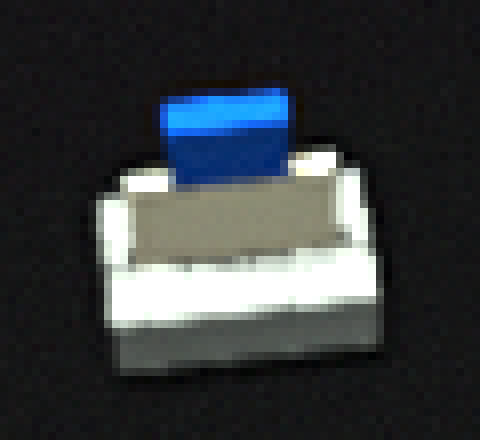

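View pics/e2.png

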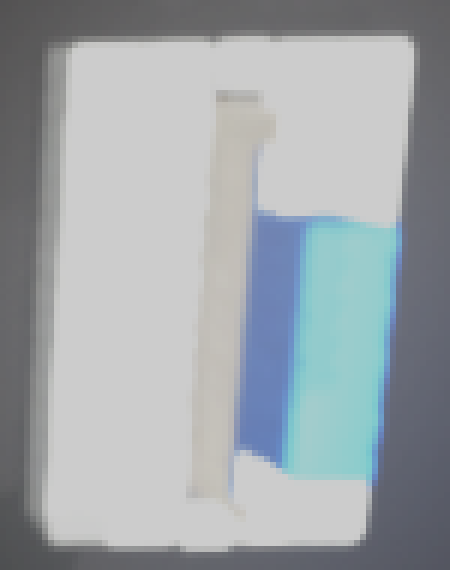

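>>> drive_tool(
  increments=[
    {"xyz": [0, 0.01, -0.01], "delta_rot": [0, -0.1, 0], "claw": 0.085},
    {"xyz": [-0.01, 0.02, -0.02], "delta_rot": [0, -0.2, 0], "claw": 0.085},
    {"xyz": [-0.02, 0.02, -0.03], "delta_rot": [0, -0.3, 0], "claw": 0.085},
    {"xyz": [-0.02, 0.02, -0.04], "delta_rot": [0, -0.4, 0], "claw": 0.085},
    {"xyz": [-0.02, 0.02, -0.05], "delta_rot": [0, -0.5, 0], "claw": 0.085},
    {"xyz": [-0.02, 0.02, -0.05], "delta_rot": [0, -0.5, 0], "claw": 0.085},
  ],
)

```text
t: 2.27
eef_pos: [0.3813, -0.0709, 0.1904]
ee_rot: [154.3, 7.6, 106.9]
ft_force: [1.0, 0.3, 1.9]
width: 0.997
```

```bash
python3 - <<'E'
from h import *
s=sensors.state();print(s["t"],s["eef_pos"],s["ee_rot"],s["joint_pos"])
c=cams.capture("wrist");im=c["image"];c=wristcam(c,s);cv2.imwrite("pics/w4.png",im)
E
```

```text
2.2667 [ 0.38129709 -0.0709321   0.19041842] [154.33171571   7.55384477 106.88199001] [ 52.54933671 -22.9283047  -36.18309416 143.16202925 -38.28689013
  35.08834191  62.02010916]
```

View pics/w4.png

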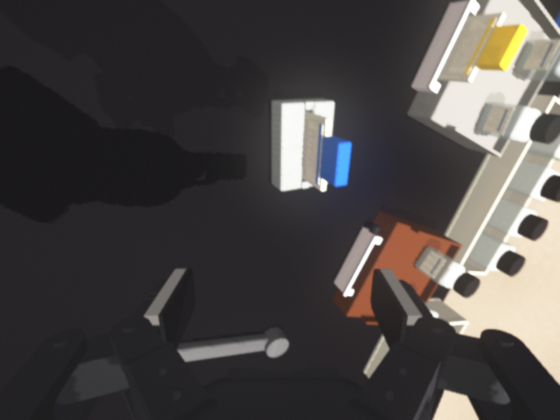

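```bash
python3 - <<'E'
import cv2,numpy as np
w=cv2.imread("pics/w4.png")
a=cv2.resize(w[90:200,265:360],None,fx=5,fy=5,interpolation=cv2.INTER_CUBIC);b=cv2.resize(w[0:110,440:530],None,fx=3,fy=5,interpolation=cv2.INTER_CUBIC)
cv2.imwrite("pics/e4.png",np.hstack([a,b]))
E
```

```text
(no output)
```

View pics/e4.png

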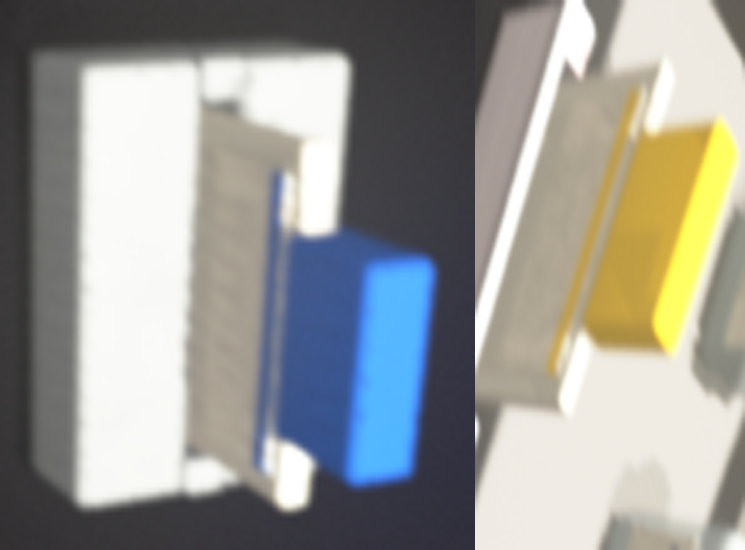

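The blue stripe runs along the robot-side face, just like the yellow one on the grey rack. So the card is already to the front and no flip is needed. I'll return upright and go above the holder.

>>> drive_tool(
  increments=[
    {"xyz": [0.02, 0.01, 0.01], "delta_rot": [0, 0.1, 0], "claw": 0.085},
    {"xyz": [0.04, 0.02, 0.01], "delta_rot": [0, 0.2, 0], "claw": 0.085},
    {"xyz": [0.06, 0.03, 0.01], "delta_rot": [0, 0.3, 0], "claw": 0.085},
    {"xyz": [0.08, 0.04, 0.01], "delta_rot": [0, 0.4, 0], "claw": 0.085},
    {"xyz": [0.09, 0.05, 0.01], "delta_rot": [0, 0.5, 0], "claw": 0.085},
    {"xyz": [0.09, 0.05, 0.01], "delta_rot": [0, 0.5, 0], "claw": 0.085},
  ],
)

```text
t: 2.82
eef_pos: [0.4746, -0.0257, 0.2004]
ee_rot: [-178.1, -1.1, 107.7]
ft_force: [-0.9, 0.6, 1.6]
width: 0.993
```

```bash
python3 - <<'E'
from h import *
s=sensors.state();print(s["t"],s["eef_pos"],s["ee_rot"],s["joint_pos"])
R=Ro.from_euler('xyz',s["ee_rot"],degrees=True)
T=Ro.from_euler('xyz',[180,0,109.3],degrees=True);print((T*R.inv()).as_rotvec())
E
```

```text
2.8167 [ 0.47458898 -0.0257324   0.20038038] [-178.05776976   -1.14561865  107.74938406] [ 58.17798374  16.72908476 -66.44974039 112.85879538  16.27254478
  63.42867756   2.41622124]
[-0.00818766 -0.03849402  0.02672097]
```

>>> drive_tool(
  increments=[
    {"xyz": [-0.003, 0.004, -0.02], "delta_rot": [-0.008, -0.038, 0.027], "claw": 0.085},
    {"xyz": [-0.003, 0.004, -0.03], "delta_rot": [-0.008, -0.038, 0.027], "claw": 0.085},
    {"xyz": [-0.003, 0.004, -0.04], "delta_rot": [-0.008, -0.038, 0.027], "claw": 0.085},
    {"xyz": [-0.003, 0.004, -0.04], "delta_rot": [-0.008, -0.038, 0.027], "claw": 0.085},
  ],
)

```text
t: 3.15
eef_pos: [0.4664, -0.0205, 0.1578]
ee_rot: [-179.7, -0.1, 109.6]
ft_force: [-0.6, -0.6, 0.8]
width: 0.992
```

```bash
python3 - <<'E'
from h import *
s=sensors.state();print(s["t"],s["eef_pos"],s["ee_rot"],s["joint_pos"])
R=Ro.from_euler('xyz',s["ee_rot"],degrees=True)
T=Ro.from_euler('xyz',[180,0,109.3],degrees=True);print((T*R.inv()).as_rotvec())
c=cams.capture("wrist");im=c["image"];c=wristcam(c,s);cv2.imwrite("pics/w5.png",im)
print(proj(c,[.4712,-.021,.096]))
a=np.radians(19.3);ex=np.array([np.cos(a),np.sin(a),0]);ey=np.array([-np.sin(a),np.cos(a),0])
for i in(-1,1):
  for j in(-1,1): print(proj(c,np.array([.4712,-.021,.096])+i*.007*ex+j*.02*ey))
E
```

```text
3.15 [ 0.46635379 -0.02046381  0.1577897 ] [-1.79713787e+02 -6.51147629e-02  1.09631774e+02] [ 56.04041783  17.8454003  -64.80277965 117.51491705  19.40633748
  56.54465495   0.89978992]
[ 0.00059318 -0.00508855 -0.00579338]
[288.48125602 231.01008568]
[278.60354395 256.2571475 ]
[278.74373625 204.13034294]
[297.6860778  256.41935284]
[298.93551513 204.28939123]
```

View pics/w5.png

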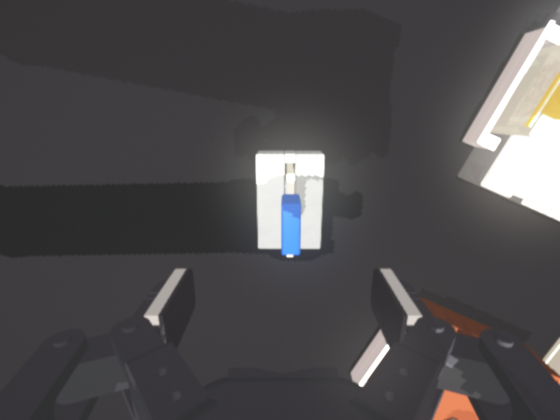

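The rib top is at about (290,228), as predicted within 2 px. I'll descend partway and check again.

>>> drive_tool(
  increments=[
    {"xyz": [0.003, -0.001, -0.02], "delta_rot": [0, -0.005, -0.005], "claw": 0.085},
    {"xyz": [0.003, -0.001, -0.03], "delta_rot": [0, -0.005, -0.005], "claw": 0.085},
    {"xyz": [0.003, -0.001, -0.03], "delta_rot": [0, -0.005, -0.005], "claw": 0.085},
    {"xyz": [0.003, -0.001, -0.03], "delta_rot": [0, -0.005, -0.005], "claw": 0.085},
  ],
)

```text
t: 3.53
eef_pos: [0.4712, -0.0203, 0.1305]
ee_rot: [179.8, 0.1, 109.5]
ft_force: [-0.4, 0.2, -0.0]
width: 0.998
```

```bash
python3 - <<'E'
from h import *
s=sensors.state();print(s["t"],s["eef_pos"],s["ee_rot"],s["joint_pos"])
R=Ro.from_euler('xyz',s["ee_rot"],degrees=True)
T=Ro.from_euler('xyz',[180,0,109.3],degrees=True);print((T*R.inv()).as_rotvec())
c=cams.capture("wrist");im=c["image"];c=wristcam(c,s);cv2.imwrite("pics/w6.png",im)
print(proj(c,[.4712,-.021,.096]))
E
```

```text
3.5333 [ 0.47120125 -0.02032789  0.13052047] [1.79762291e+02 1.08308780e-01 1.09458702e+02] [ 53.09808962  20.73472937 -62.30943928 118.5686073   23.03086831
  53.48696419  -2.25468853]
[ 0.00040658  0.004541   -0.00277379]
[281.18129653 244.92717727]
```

View pics/w6.png

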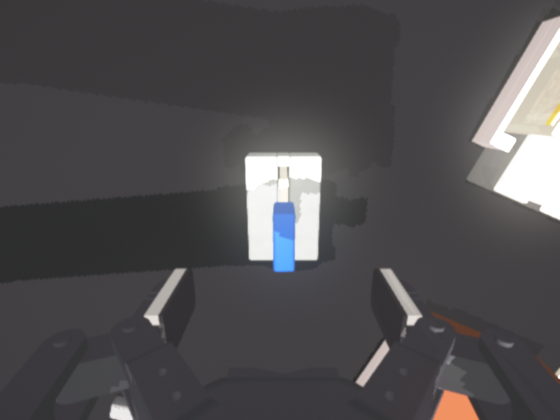

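Rib top is centred at (284,240), between the pads. I'll descend to TCP z of about 0.064 and close.

>>> drive_tool(
  increments=[
    {"xyz": [0.001, -0.0005, -0.02], "delta_rot": [0, 0.003, -0.002], "claw": 0.085},
    {"xyz": [0.001, -0.0005, -0.04], "delta_rot": [0, 0.003, -0.002], "claw": 0.085},
    {"xyz": [0.001, -0.0005, -0.055], "delta_rot": [0, 0.003, -0.002], "claw": 0.085},
    {"xyz": [0.001, -0.0005, -0.067], "delta_rot": [0, 0.003, -0.002], "claw": 0.085},
    {"xyz": [0.001, -0.0005, -0.067], "delta_rot": [0, 0.003, -0.002], "claw": 0.085},
    {"xyz": [0.001, -0.0005, -0.067], "delta_rot": [0, 0.003, -0.002], "claw": 0.03},
    {"xyz": [0.001, -0.0005, -0.067], "delta_rot": [0, 0.003, -0.002], "claw": 0.02},
  ],
)

```text
t: 4.17
eef_pos: [0.4739, -0.02, 0.0646]
ee_rot: [179.7, 0.0, 109.4]
ft_force: [0.1, 0.1, 0.2]
width: 0.742
```

```bash
python3 - <<'E'
from h import *
s=sensors.state();print(s["t"],s["eef_pos"],s["ee_rot"],s["ft_force"],s["width"])
c=cams.capture("wrist");im=c["image"];cv2.imwrite("pics/w7.png",im)
E
```

```text
4.1667 [ 0.4739079  -0.0200099   0.06461483] [1.79741551e+02 4.68143620e-02 1.09394196e+02] [0.08298816 0.05898574 0.19397948] 0.7424686156958081
```

View pics/w7.png

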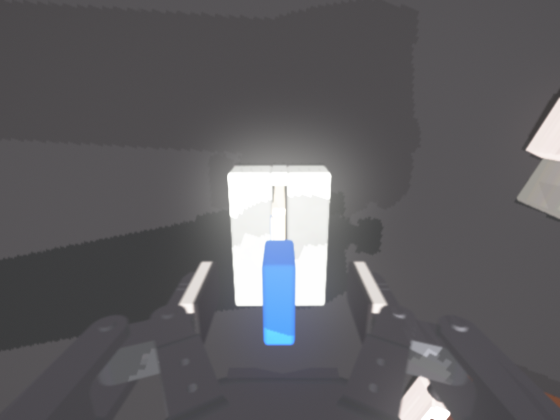

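The rib is at column 279, with the pads symmetric about 282. Closing.

>>> drive_tool(
  increments=[
    {"xyz": [-0.001, 0, 0], "delta_rot": [0, 0, 0], "claw": 0.02},
    {"xyz": [-0.001, 0, 0], "delta_rot": [0, 0, 0], "claw": 0.01},
    {"xyz": [-0.001, 0, 0], "delta_rot": [0, 0, 0], "claw": 0.0},
    {"xyz": [-0.001, 0, 0], "delta_rot": [0, 0, 0], "claw": 0.0},
    {"xyz": [-0.001, 0, 0], "delta_rot": [0, 0, 0], "claw": 0.0},
    {"xyz": [-0.001, 0, 0], "delta_rot": [0, 0, 0], "claw": 0.0},
    {"xyz": [-0.001, 0, 0], "delta_rot": [0, 0, 0], "claw": 0.0},
    {"xyz": [-0.001, 0, 0], "delta_rot": [0, 0, 0], "claw": 0.0},
    {"xyz": [-0.001, 0, 0], "delta_rot": [0, 0, 0], "claw": 0.0},
  ],
)

```text
t: 4.97
eef_pos: [0.4724, -0.02, 0.0639]
ee_rot: [179.8, 0.0, 109.4]
ft_force: [-1.1, -0.7, 5.9]
width: 0.154
```

```bash
python3 - <<'E'
from h import *
s=sensors.state();print(s["t"],s["eef_pos"],s["ee_rot"],s["ft_force"],s["width"],s["joint_pos"])
c=cams.capture("wrist");im=c["image"];cv2.imwrite("pics/w8.png",im)
E
```

```text
4.9667 [ 0.47236013 -0.02002579  0.06394209] [1.79825954e+02 2.43133507e-02 1.09407381e+02] [-1.06454746 -0.72510157  5.93030746] 0.15383975899036 [ 46.59888767  27.38439847 -55.94033701 120.68391127  31.14935705
  47.40447875  -8.88656621]
```

View pics/w8.png

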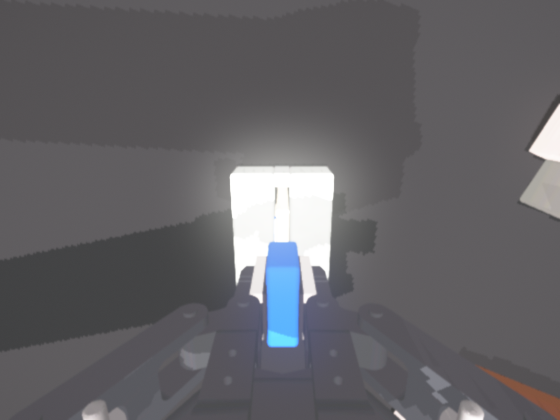

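Gripped, with the opening at about 13 mm against a 14 mm rib. Lifting straight up.

>>> drive_tool(
  increments=[
    {"xyz": [0, 0, 0.01], "delta_rot": [0, 0, 0], "claw": 0},
    {"xyz": [0, 0, 0.025], "delta_rot": [0, 0, 0], "claw": 0},
    {"xyz": [0, 0, 0.045], "delta_rot": [0, 0, 0], "claw": 0},
    {"xyz": [0, 0, 0.065], "delta_rot": [0, 0, 0], "claw": 0},
    {"xyz": [0, 0, 0.085], "delta_rot": [0, 0, 0], "claw": 0},
    {"xyz": [0, 0, 0.1], "delta_rot": [0, 0, 0], "claw": 0},
    {"xyz": [0, 0, 0.1], "delta_rot": [0, 0, 0], "claw": 0},
  ],
)

```text
t: 5.6
eef_pos: [0.474, -0.0197, 0.1663]
ee_rot: [179.6, 0.2, 109.4]
ft_force: [0.7, -0.1, -1.3]
width: 0.157
```

```bash
python3 - <<'E'
from h import *
s=sensors.state();print(s["t"],s["eef_pos"],s["ee_rot"],s["ft_force"],s["width"],s["joint_pos"])
c=cams.capture("wrist");im=c["image"];cv2.imwrite("pics/w9.png",im)
E
```

```text
5.6 [ 0.4740263  -0.01968186  0.16628645] [1.79571590e+02 1.56650334e-01 1.09406455e+02] [ 0.67564452 -0.09297082 -1.28509902] 0.15735274810921296 [ 56.40423289  17.54417137 -65.31853742 116.66501605  19.17544744
  56.85917634   0.90850347]
```

View pics/w9.png

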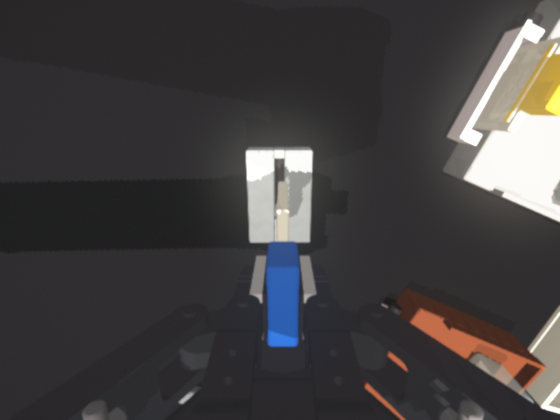

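Lifted cleanly. Now traversing to in front of the brown rack.

>>> drive_tool(
  increments=[
    {"xyz": [0.01, -0.015, 0], "delta_rot": [0, 0, -0.05], "claw": 0},
    {"xyz": [0.025, -0.035, 0], "delta_rot": [0, 0, -0.12], "claw": 0},
    {"xyz": [0.04, -0.06, 0], "delta_rot": [0, 0, -0.2], "claw": 0},
    {"xyz": [0.055, -0.085, 0], "delta_rot": [0, 0, -0.28], "claw": 0},
    {"xyz": [0.07, -0.11, 0], "delta_rot": [0, 0, -0.36], "claw": 0},
    {"xyz": [0.085, -0.13, 0], "delta_rot": [0, 0, -0.42], "claw": 0},
    {"xyz": [0.095, -0.14, 0], "delta_rot": [0, 0, -0.438], "claw": 0},
    {"xyz": [0.095, -0.14, 0], "delta_rot": [0, 0, -0.438], "claw": 0},
    {"xyz": [0.095, -0.14, 0], "delta_rot": [0, 0, -0.438], "claw": 0},
  ],
)

```text
t: 6.4
eef_pos: [0.5657, -0.16, 0.1614]
ee_rot: [-179.9, -0.1, 84.3]
ft_force: [-0.7, 0.7, -0.8]
width: 0.152
```

```bash
python3 - <<'E'
from h import *
s=sensors.state();print(s["t"],s["eef_pos"],s["ee_rot"],s["ft_force"],s["width"],s["joint_pos"])
c=cams.capture("wrist");im=c["image"];cv2.imwrite("pics/w10.png",im)
c=wristcam(c,s);print(proj(c,[.6323,-.1618,.006]),proj(c,[.6447,-.0833,.04]),proj(c,[.6289,-.2411,.04]))
t=cams.capture("top");cv2.imwrite("pics/t10.png",cv2.resize(t["image"][75:225,320:470],None,fx=4,fy=4,interpolation=cv2.INTER_CUBIC))
E
```

```text
6.4 [ 0.56565987 -0.16002829  0.16137821] [-1.79948646e+02 -1.08495975e-01  8.42653324e+01] [-0.65424446  0.68905796 -0.76556821] 0.1523524293691163 [ 52.62784593  28.4310839  -51.1444722  101.95847778  24.7751611
  61.70425891 -12.97438842]
[349.53284239 189.28951044] [370.31681451 104.48594331] [355.81175547 277.38766934]
```

View pics/w10.png

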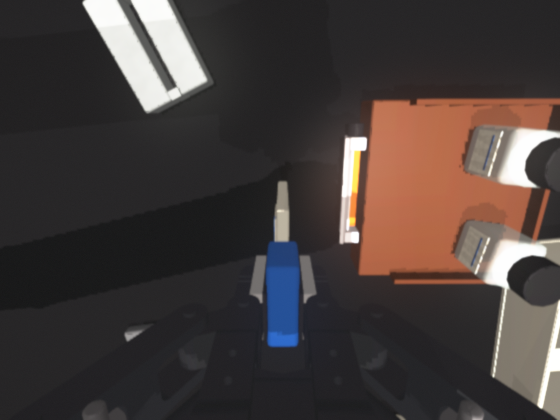

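View pics/t10.png

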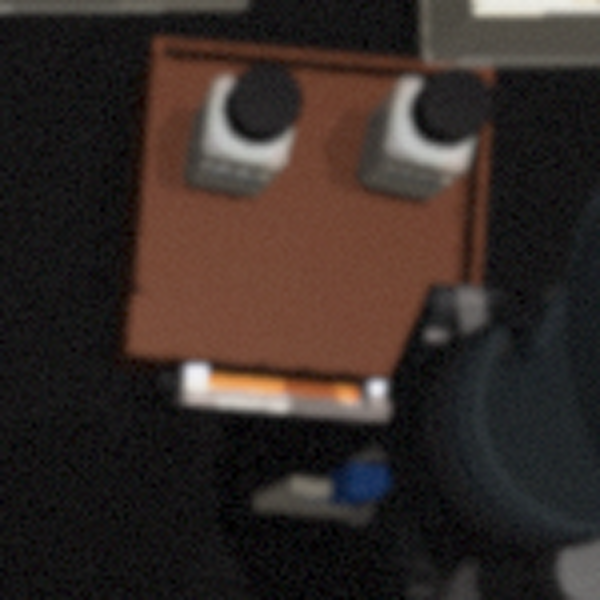

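In the wrist view the slot runs from about (358,143) to (350,238), with the shelf's front corners near (372,101) and (360,273). I'll zoom in to refine these.

```bash
python3 - <<'E'
import cv2
w=cv2.imread("pics/w10.png")
cv2.imwrite("pics/e5.png",cv2.resize(w[92:192,320:420],None,fx=6,fy=6,interpolation=cv2.INTER_CUBIC))
cv2.imwrite("pics/e6.png",cv2.resize(w[190:290,320:420],None,fx=6,fy=6,interpolation=cv2.INTER_CUBIC))
E
```

```text
(no output)
```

View pics/e5.png

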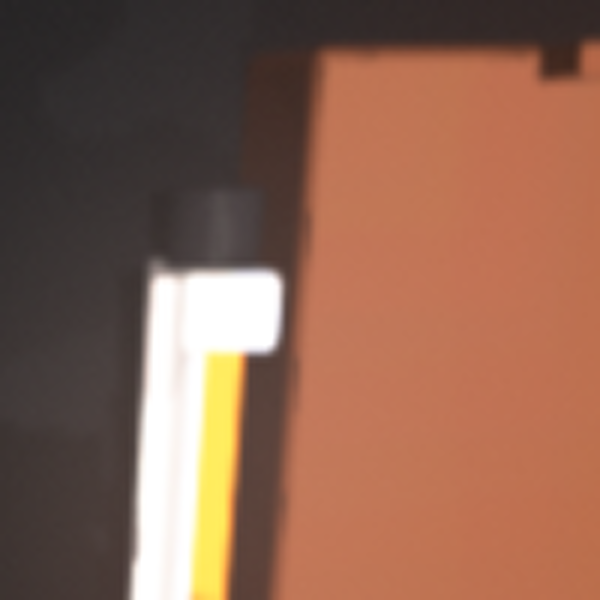

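View pics/e6.png

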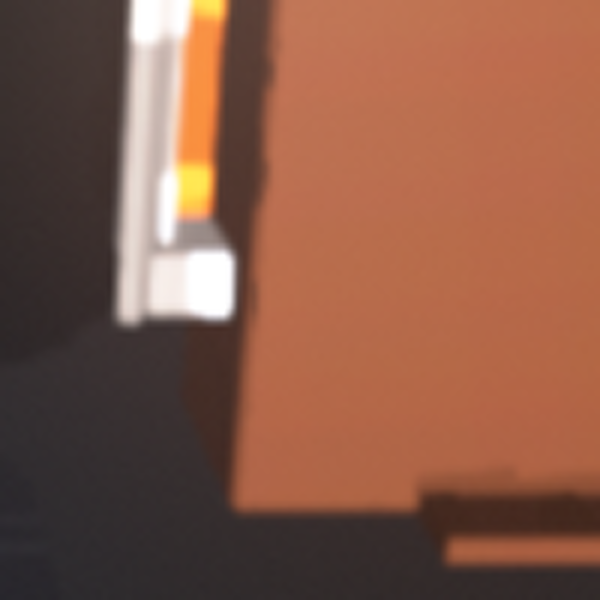

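```bash
cat > m.py <<'E'
from h import *
np.set_printoptions(precision=4,suppress=True)
def meas(c,f0,f1,ch=None):
    F=[ray(c,f0,.04),ray(c,f1,.04)];L=F[0]-F[1]
    yaw=np.arctan2(-L[0],L[1]);m=(F[0]+F[1])/2;ex=np.array([np.cos(yaw),np.sin(yaw)])
    print("corners",F[0][:2],F[1][:2],"len",np.linalg.norm(L),"yaw",np.degrees(yaw),"slot",m[:2]-.0045*ex)
    if ch:
        C=[ray(c,p,.03) for p in ch];print("cheeks inner",C,np.linalg.norm(C[0]-C[1]),(C[0]+C[1])/2)
E
python3 - <<'E'
from m import *
s=sensors.state();print(s["eef_pos"],s["ee_rot"])
c=wristcam(cams.capture("wrist"),s)
meas(c,(373.4,100.4),(358.7,274.8),[(360,150.3),(352.5,231.5)])
# rib top position check: 4 corners in wrist image
z=s["eef_pos"][2]+.0325
print("tcp axis at rib top",proj(c,[*s["eef_pos"][:2],z]))
print("rib top ends", ray(c,(283,248),z), ray(c,(283,343),z))
E
```

```text
[ 0.5654 -0.1581  0.1621] [-179.9822   -0.0928   84.4474]
corners [ 0.647  -0.0783] [ 0.632  -0.2369] len 0.15933588345090618 yaw -5.39760717997647 slot [ 0.635  -0.1572]
cheeks inner [array([ 0.6378, -0.1188,  0.03  ]), array([ 0.6292, -0.1953,  0.03  ])] 0.07702622059288027 [ 0.6335 -0.1571  0.03  ]
tcp axis at rib top [282.0016 310.4713]
rib top ends [ 0.5686 -0.1294  0.1946] [ 0.5642 -0.1749  0.1946]
```

```bash
python3 - <<'E'
import cv2
w=cv2.imread("pics/w10.png")
cv2.imwrite("pics/e7.png",cv2.resize(w[170:360,230:340],None,fx=3.1,fy=3.1,interpolation=cv2.INTER_CUBIC))
E
```

```text
(no output)
```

View pics/e7.png

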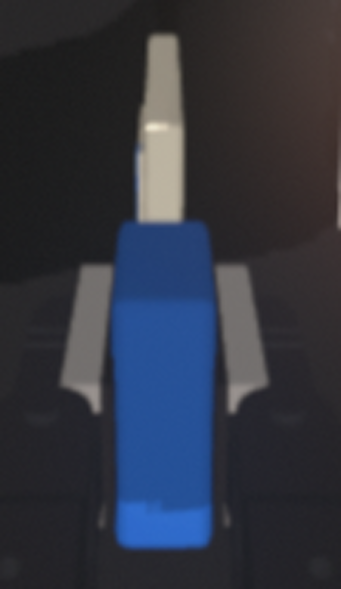

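```bash
python3 - <<'E'
from m import *
s=sensors.state();p=s["eef_pos"];print(p,s["ee_rot"])
c=wristcam(cams.capture("wrist"),s)
R=Ro.from_euler('xyz',s["ee_rot"],degrees=True).as_matrix()
def loc(uv,dz):
    X=ray(c,uv,p[2]+dz); return R.T@(X-p)
for dz in(.030,.0325,.035): print(dz,"rib ends in tool",loc((282.5,266.8),dz),loc((282.5,346.5),dz))
for dz in(.002,.0045,.007): print(dz,"plate top +y end",loc((282,210),dz))
for dz in(-.0555,-.058,-.06): print(dz,"foot +y end",loc((282,181),dz))
for a in [(278,210.5),(288,210.5)]: print(loc(a,.0045))
E
```

```text
[ 0.5655 -0.158   0.1625] [179.9837  -0.0673  84.4788]
0.03 rib ends in tool [ 0.0193  0.0002 -0.03  ] [-0.0209  0.0002 -0.03  ]
0.0325 rib ends in tool [ 0.0207  0.0002 -0.0325] [-0.0187  0.0002 -0.0325]
0.035 rib ends in tool [ 0.0221  0.0002 -0.035 ] [-0.0164  0.0002 -0.035 ]
0.002 plate top +y end [ 0.0347 -0.0001 -0.002 ]
0.0045 plate top +y end [ 0.0355 -0.0001 -0.0045]
0.007 plate top +y end [ 0.0363 -0.0001 -0.007 ]
-0.0555 foot +y end [ 0.0358 -0.0002  0.0555]
-0.058 foot +y end [ 0.0352 -0.0002  0.058 ]
-0.06 foot +y end [ 0.0347 -0.0002  0.06  ]
[ 0.0352 -0.002  -0.0045]
[ 0.0352  0.0028 -0.0045]
```

The holder is centred on the TCP within about 0.5 mm and is upright. The wrist and scene views both put the slot at about (0.635,-0.157) with yaw -5.5°. I'll go above its mouth.

>>> drive_tool(
  increments=[
    {"xyz": [0.02, 0, 0], "delta_rot": [0, 0, 0], "claw": 0},
    {"xyz": [0.04, 0, -0.01], "delta_rot": [0, 0, 0], "claw": 0},
    {"xyz": [0.055, 0, -0.02], "delta_rot": [0, 0, 0], "claw": 0},
    {"xyz": [0.066, 0, -0.035], "delta_rot": [0, 0, 0], "claw": 0},
    {"xyz": [0.066, 0, -0.05], "delta_rot": [0, 0, 0], "claw": 0},
    {"xyz": [0.066, 0, -0.05], "delta_rot": [0, 0, 0], "claw": 0},
    {"xyz": [0.066, 0, -0.05], "delta_rot": [0, 0, 0], "claw": 0},
  ],
)

```text
t: 7.18
eef_pos: [0.6304, -0.1594, 0.1117]
ee_rot: [-179.9, -0.0, 84.4]
ft_force: [0.8, 1.0, 0.0]
width: 0.155
```

```bash
python3 - <<'E'
from m import *
s=sensors.state();print(s["t"],s["eef_pos"],s["ee_rot"],s["ft_force"],s["width"],s["joint_pos"])
c=cams.capture("wrist");im=c["image"];cv2.imwrite("pics/w11.png",im)
c=wristcam(c,s);print(proj(c,[.635,-.157,.006]),proj(c,[.647,-.0783,.04]),proj(c,[.632,-.2369,.04]))
cv2.imwrite("pics/e8.png",cv2.resize(im[80:330,200:340],None,fx=4,fy=3,interpolation=cv2.INTER_CUBIC)[:600])
E
```

```text
7.1833 [ 0.6304 -0.1594  0.1117] [-179.889    -0.027    84.3746] [0.7882 1.0255 0.0307] 0.15468245514533654 [ 44.9666  37.6872 -46.7964  94.8666  30.5512  61.1415 -16.7328]
[287.8048 206.021 ] [295.6242 106.4024] [293.6928 311.342 ]
```

View pics/w11.png

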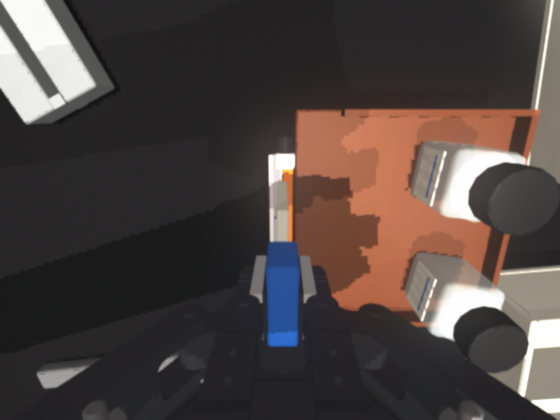

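View pics/e8.png

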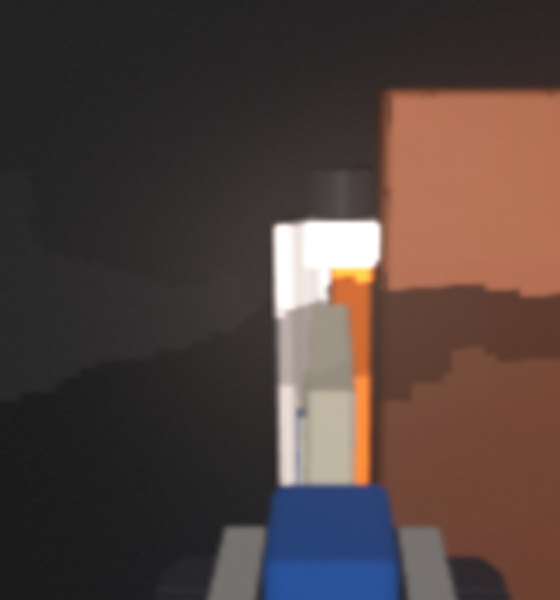

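The wrist view shows the plate over the slot. The shelf corners are at (296,110.7) and about (293.5,310).

```bash
python3 - <<'E'
from m import *
s=sensors.state();p=s["eef_pos"];print(s["t"],p,s["ee_rot"],s["ft_force"])
c=cams.capture("wrist");im=c["image"];c=wristcam(c,s)
cv2.imwrite("pics/e9.png",cv2.resize(im[90:130,270:330],None,fx=8,fy=8,interpolation=cv2.INTER_CUBIC))
cv2.imwrite("pics/e10.png",cv2.resize(im[280:330,270:350],None,fx=8,fy=8,interpolation=cv2.INTER_CUBIC))
meas(c,(296,110.7),(293.5,310),[(291.5,168.5),(291,232)])
a=np.radians(-5.5);ex=np.array([np.cos(a),np.sin(a)])
for v,u in((130,296.),(180,296.),(220,295.5),):
    X=ray(c,(u,v),.04);print(X,"front dist from tcp along ex",(X[:2]-p[:2])@ex)
E
```

```text
7.2333 [ 0.6314 -0.1597  0.1129] [179.9692  -0.0123  84.3458] [-0.3872  0.827   0.1   ]
corners [ 0.6482 -0.0814] [ 0.633  -0.2368] len 0.1562147618142932 yaw -5.594622822616273 slot [ 0.6361 -0.1587]
cheeks inner [array([ 0.6419, -0.1216,  0.03  ]), array([ 0.637 , -0.1718,  0.03  ])] 0.05045361249525741 [ 0.6395 -0.1467  0.03  ]
[ 0.6472 -0.0938  0.04  ] front dist from tcp along ex 0.009426206816436758
[ 0.6443 -0.1282  0.04  ] front dist from tcp along ex 0.009824658339543305
[ 0.6413 -0.1584  0.04  ] front dist from tcp along ex 0.009802535162728094
```

View pics/e9.png

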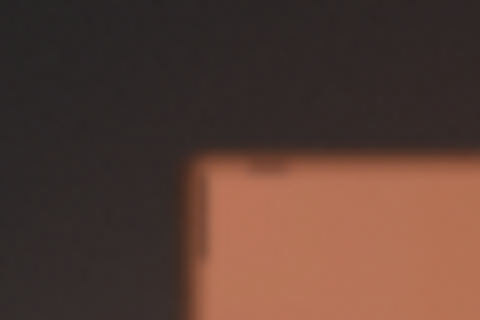

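View pics/e10.png

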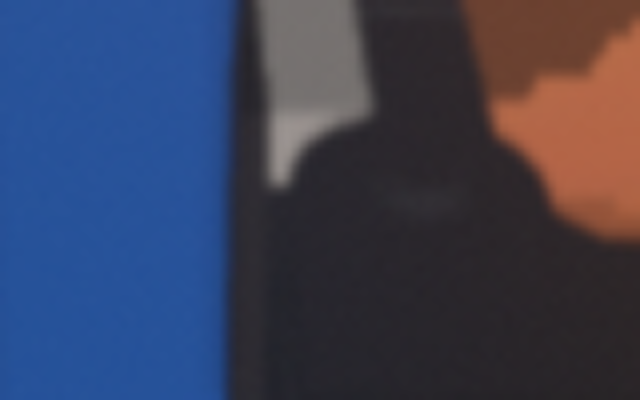

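```bash
python3 - <<'E'
from m import *
s=sensors.state();p=s["eef_pos"];print(s["t"],p,s["ee_rot"],s["ft_force"])
c=cams.capture("wrist");im=c["image"];cv2.imwrite("pics/w12.png",im);c=wristcam(c,s)
r=im[:,:,2].astype(float)-im[:,:,0]
pts=[]
for v in list(range(114,150,4))+list(range(190,240,6)):
    row=cv2.GaussianBlur(r,(3,3),0)[v,286:310];g=np.diff(row);
    print(v,286+int(np.argmax(g))+.5,round(g.max()))
cv2.imwrite("pics/e11.png",cv2.resize(im[100:250,255:325],None,fx=8,fy=4,interpolation=cv2.INTER_CUBIC))
E
```

```text
7.2833 [ 0.6321 -0.1599  0.1138] [179.8684   0.0025  84.3298] [ 0.0538 -0.7284  0.364 ]
114 291.5 16
118 291.5 21
122 291.5 20
126 291.5 20
130 291.5 20
134 291.5 21
138 291.5 22
142 291.5 17
146 291.5 17
190 286.5 36
196 287.5 31
202 287.5 22
208 287.5 22
214 288.5 14
220 288.5 11
226 288.5 13
232 287.5 12
238 287.5 12
```

View pics/e11.png

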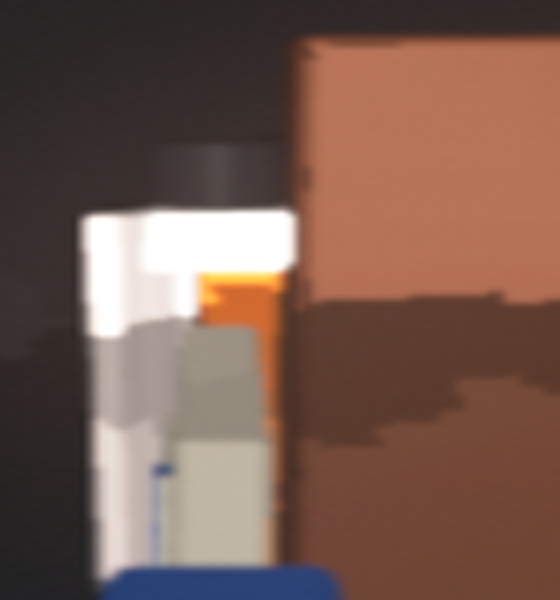

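```bash
python3 - <<'E'
from m import *
s=sensors.state();p=s["eef_pos"];print(s["t"],p,s["ee_rot"],s["ft_force"])
c=cams.capture("wrist");im=c["image"];cv2.imwrite("pics/w13.png",im);c=wristcam(c,s)
cv2.imwrite("pics/e12.png",cv2.resize(im[100:250,255:325],None,fx=8,fy=4,interpolation=cv2.INTER_CUBIC))
R=Ro.from_euler('xyz',s["ee_rot"],degrees=True).as_matrix()
for u in(292,):
  for v in(120,140,200): print(R.T@(ray(c,(u,v),.04)-p))
print("corner",R.T@(ray(c,(292,109.5),.04)-p))
# cheek top outer/inner edges (z .03) and lip top front (z .033)
print("cheek inner edge",R.T@(ray(c,(287,167),.03)-p),"lip outer", R.T@(ray(c,(266,165),.033)-p))
E
```

```text
7.3333 [ 0.6325 -0.16    0.1143] [179.8087   0.0121  84.3169] [-0.5105 -0.3346  0.1851]
[0.0736 0.0065 0.0743]
[0.0603 0.0066 0.0743]
[0.0173 0.007  0.0743]
corner [0.0803 0.0064 0.0743]
cheek inner edge [0.0398 0.0034 0.0843] lip outer [ 0.0418 -0.012   0.0812]
```

View pics/e12.png

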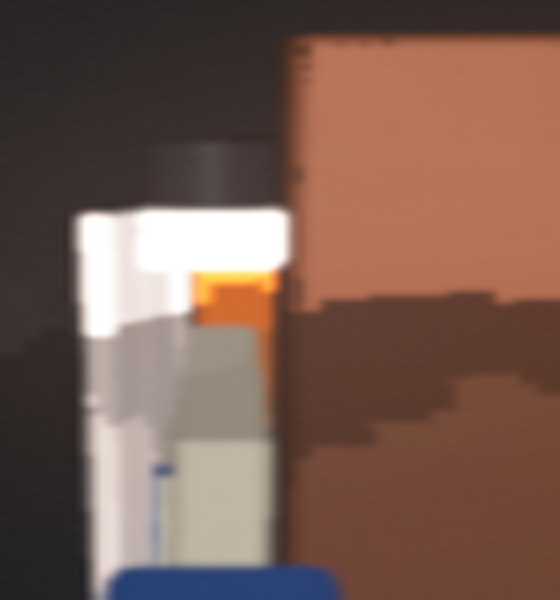

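The shelf face is 6.5–7 mm beyond the TCP, so the slot centre is about 2 mm ahead and the mouth is centred where I am now. Sideways error is about 0. I'll descend gently.

>>> drive_tool(
  increments=[
    {"xyz": [0.0, 0, -0.008], "delta_rot": [0, 0, 0], "claw": 0},
    {"xyz": [0.0, 0, -0.016], "delta_rot": [0, 0, 0], "claw": 0},
    {"xyz": [0.0, 0, -0.022], "delta_rot": [0, 0, 0], "claw": 0},
    {"xyz": [0.0005, 0, -0.026], "delta_rot": [0, 0, 0], "claw": 0},
    {"xyz": [0.001, 0, -0.029], "delta_rot": [0, 0, 0], "claw": 0},
    {"xyz": [0.001, 0, -0.029], "delta_rot": [0, 0, 0], "claw": 0},
    {"xyz": [0.001, 0, -0.029], "delta_rot": [0, 0, 0], "claw": 0},
  ],
)

```text
t: 7.97
eef_pos: [0.6337, -0.1599, 0.084]
ee_rot: [179.9, -0.0, 84.3]
ft_force: [0.1, -0.5, -0.6]
width: 0.154
```

```bash
python3 - <<'E'
from m import *
for i in range(3):
    s=sensors.state();p=s["eef_pos"];print(s["t"],p,s["ee_rot"],s["ft_force"],s["wrist_torque"])
    c=cams.capture("wrist")
im=c["image"];cv2.imwrite("pics/w14.png",im);c=wristcam(c,s)
cv2.imwrite("pics/e13.png",cv2.resize(im[100:250,245:325],None,fx=8,fy=4,interpolation=cv2.INTER_CUBIC))
R=Ro.from_euler('xyz',s["ee_rot"],degrees=True).as_matrix()
print("px of face at tool y .0045,.0065,.0085", [proj(c,p+R@np.array([.06,y,p[2]-.04])) for y in(.0045,.0065,.0085)])
E
```

```text
7.9667 [ 0.6337 -0.1599  0.084 ] [179.8852  -0.0347  84.3147] [ 0.1012 -0.4678 -0.5588] [-0.0312 -0.0096  0.0095]
8.0167 [ 0.634  -0.1599  0.0844] [179.8467  -0.0308  84.3142] [-0.2743  0.3257 -1.0091] [-0.0064 -0.0051 -0.0371]
8.0667 [ 0.6341 -0.1599  0.0846] [179.823   -0.0247  84.3128] [ 0.0674 -0.6952  0.1291] [ 0.0071  0.0141 -0.0353]
px of face at tool y .0045,.0065,.0085 [array([289.8741, 145.4129]), array([293.2179, 145.4153]), array([296.5618, 145.4177])]
```

View pics/e13.png

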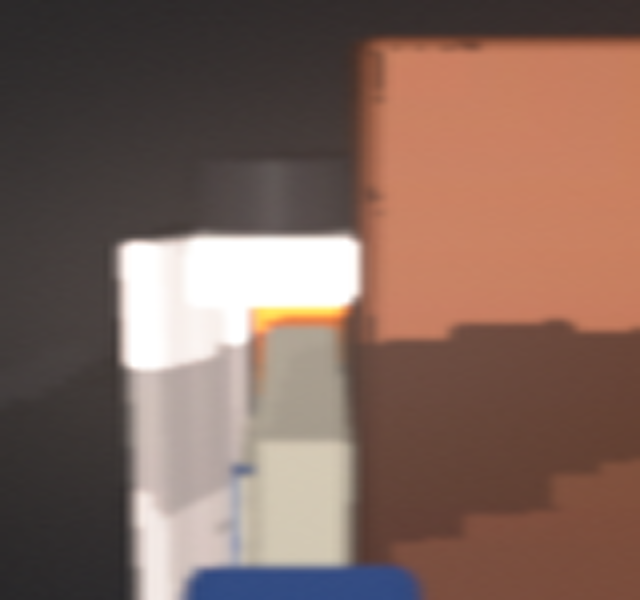

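The face is now at tool y ≈ 5 mm, so the plate sits within about 0.5 mm of the slot centre, with no contact force. I'll go down to near the seat.

>>> drive_tool(
  increments=[
    {"xyz": [0, 0, -0.003], "delta_rot": [0, 0, 0], "claw": 0},
    {"xyz": [0, 0, -0.006], "delta_rot": [0, 0, 0], "claw": 0},
    {"xyz": [0, 0, -0.009], "delta_rot": [0, 0, 0], "claw": 0},
    {"xyz": [0, 0, -0.011], "delta_rot": [0, 0, 0], "claw": 0},
    {"xyz": [0, 0, -0.012], "delta_rot": [0, 0, 0], "claw": 0},
    {"xyz": [0, 0, -0.012], "delta_rot": [0, 0, 0], "claw": 0},
  ],
)

```text
t: 8.62
eef_pos: [0.6337, -0.16, 0.0723]
ee_rot: [179.9, -0.0, 84.3]
ft_force: [0.2, 0.1, -0.0]
width: 0.152
```

```bash
python3 - <<'E'
from m import *
for i in range(2):
    s=sensors.state();p=s["eef_pos"];print(s["t"],p,s["ee_rot"],s["ft_force"],s["wrist_torque"])
    c=cams.capture("wrist")
E
```

```text
8.6167 [ 0.6337 -0.16    0.0723] [179.8747  -0.0155  84.3105] [ 0.2453  0.071  -0.0011] [-0.0108  0.0158  0.0112]
8.6667 [ 0.6338 -0.1599  0.0723] [179.8504  -0.0263  84.3139] [ 0.413  -0.1648 -0.679 ] [ 0.0065 -0.0241  0.0154]
```

No contact yet, with the foot at about 14 mm. Pressing slowly now.

>>> drive_tool(
  increments=[
    {"xyz": [0, 0, -0.001], "delta_rot": [0, 0, 0], "claw": 0},
    {"xyz": [0, 0, -0.002], "delta_rot": [0, 0, 0], "claw": 0},
    {"xyz": [0, 0, -0.003], "delta_rot": [0, 0, 0], "claw": 0},
    {"xyz": [0, 0, -0.004], "delta_rot": [0, 0, 0], "claw": 0},
    {"xyz": [0, 0, -0.005], "delta_rot": [0, 0, 0], "claw": 0},
    {"xyz": [0, 0, -0.005], "delta_rot": [0, 0, 0], "claw": 0},
  ],
)

```text
t: 9.22
eef_pos: [0.6341, -0.1599, 0.0682]
ee_rot: [179.8, 0.0, 84.3]
ft_force: [-1.4, -0.1, 5.9]
width: 0.153
```

```bash
python3 - <<'E'
from m import *
for i in range(2):
    s=sensors.state();p=s["eef_pos"];print(s["t"],p,s["ee_rot"],s["ft_force"],s["wrist_torque"])
    c=cams.capture("wrist")
E
```

```text
9.2167 [ 0.6341 -0.1599  0.0682] [179.8352   0.0013  84.3094] [-1.446  -0.0857  5.8569] [ 0.0393  0.6345 -0.0046]
9.2667 [ 0.6341 -0.16    0.0683] [179.836    0.0062  84.3054] [-2.19   -0.8207  6.4415] [ 0.0084  0.5945 -0.0285]
```

The seat is pushing back with about 6 N, as expected from the spring. Continuing.

>>> drive_tool(
  increments=[
    {"xyz": [0, 0, -0.001], "delta_rot": [0, 0, 0], "claw": 0},
    {"xyz": [0, 0, -0.002], "delta_rot": [0, 0, 0], "claw": 0},
    {"xyz": [0, 0, -0.003], "delta_rot": [0, 0, 0], "claw": 0},
    {"xyz": [0, 0, -0.004], "delta_rot": [0, 0, 0], "claw": 0},
    {"xyz": [0, 0, -0.004], "delta_rot": [0, 0, 0], "claw": 0},
    {"xyz": [0, 0, -0.004], "delta_rot": [0, 0, 0], "claw": 0},
  ],
)

```text
t: 9.82
eef_pos: [0.6341, -0.16, 0.0651]
ee_rot: [179.8, 0.0, 84.3]
ft_force: [-3.6, 0.4, 9.6]
width: 0.156
```

```bash
python3 - <<'E'
from m import *
for i in range(2):
    s=sensors.state();p=s["eef_pos"];print(s["t"],p,s["ee_rot"],s["ft_force"],s["wrist_torque"])
    c=cams.capture("wrist")
E
```

```text
9.8167 [ 0.6341 -0.16    0.0651] [179.8443   0.0295  84.3035] [-3.5732  0.3569  9.6046] [ 0.08    0.8619 -0.0089]
9.8667 [ 0.6341 -0.16    0.0651] [179.8441   0.0287  84.3023] [-3.0312 -0.1737  9.6222] [ 0.0229  0.9384 -0.0361]
```

>>> drive_tool(
  increments=[
    {"xyz": [-0.0005, 0, -0.001], "delta_rot": [0, 0, 0], "claw": 0},
    {"xyz": [-0.0005, 0, -0.0015], "delta_rot": [0, 0, 0], "claw": 0},
    {"xyz": [-0.0005, 0, -0.002], "delta_rot": [0, 0, 0], "claw": 0},
    {"xyz": [-0.0005, 0, -0.0025], "delta_rot": [0, 0, 0], "claw": 0},
    {"xyz": [-0.0005, 0, -0.0025], "delta_rot": [0, 0, 0], "claw": 0},
    {"xyz": [-0.0005, 0, -0.0025], "delta_rot": [0, 0, 0], "claw": 0},
  ],
)

```text
t: 10.42
eef_pos: [0.6342, -0.1599, 0.064]
ee_rot: [179.8, 0.1, 84.3]
ft_force: [-4.7, -0.5, 14.3]
width: 0.151
```

```bash
python3 - <<'E'
from m import *
for i in range(2):
    s=sensors.state();p=s["eef_pos"];print(s["t"],p,s["ee_rot"],s["ft_force"],s["wrist_torque"])
    c=cams.capture("wrist")
E
```

```text
10.4167 [ 0.6342 -0.1599  0.064 ] [179.7892   0.0583  84.3003] [-4.6806 -0.457  14.2944] [ 0.0731  1.2376 -0.0226]
10.4667 [ 0.6342 -0.1599  0.064 ] [179.7906   0.0555  84.2984] [-4.7317  0.796  13.8969] [0.0776 1.3415 0.0111]
```

TCP height is back at the in-stand value (0.064) and the force jumped past the spring's 11 N, so the seat is on its stop. I'll add a little more press for margin and then check visually.

>>> drive_tool(
  increments=[
    {"xyz": [-0.0005, 0, -0.0005], "delta_rot": [0, 0, 0], "claw": 0},
    {"xyz": [-0.0005, 0, -0.001], "delta_rot": [0, 0, 0], "claw": 0},
    {"xyz": [-0.0005, 0, -0.001], "delta_rot": [0, 0, 0], "claw": 0},
    {"xyz": [-0.0005, 0, -0.001], "delta_rot": [0, 0, 0], "claw": 0},
    {"xyz": [-0.0005, 0, -0.001], "delta_rot": [0, 0, 0], "claw": 0},
    {"xyz": [-0.0005, 0, -0.001], "delta_rot": [0, 0, 0], "claw": 0},
  ],
)

```text
t: 11.02
eef_pos: [0.6342, -0.1599, 0.0639]
ee_rot: [179.7, 0.1, 84.3]
ft_force: [-7.4, 0.1, 17.4]
width: 0.153
```

```bash
python3 - <<'E'
from m import *
for i in range(2):
    s=sensors.state();p=s["eef_pos"];print(s["t"],p,s["ee_rot"],s["ft_force"],s["width"])
    c=cams.capture("wrist")
im=c["image"];cv2.imwrite("pics/w15.png",im)
cv2.imwrite("pics/e15.png",cv2.resize(im[100:350,220:345],None,fx=4,fy=2.4,interpolation=cv2.INTER_CUBIC))
t=cams.capture("scene")["image"];cv2.imwrite("pics/s15.png",cv2.resize(t[170:320,90:350],None,fx=3,fy=3,interpolation=cv2.INTER_CUBIC))
E
```

```text
11.0167 [ 0.6342 -0.1599  0.0639] [179.7417   0.0742  84.2941] [-7.4416  0.0605 17.4049] 0.15314273531018371
11.0667 [ 0.6342 -0.1599  0.064 ] [179.7408   0.0747  84.299 ] [-5.6199  0.9384 17.956 ] 0.1530614755213091
```

View pics/e15.png

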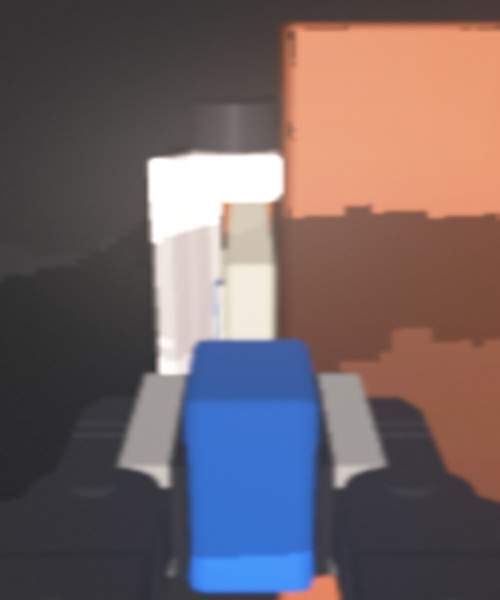

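View pics/s15.png

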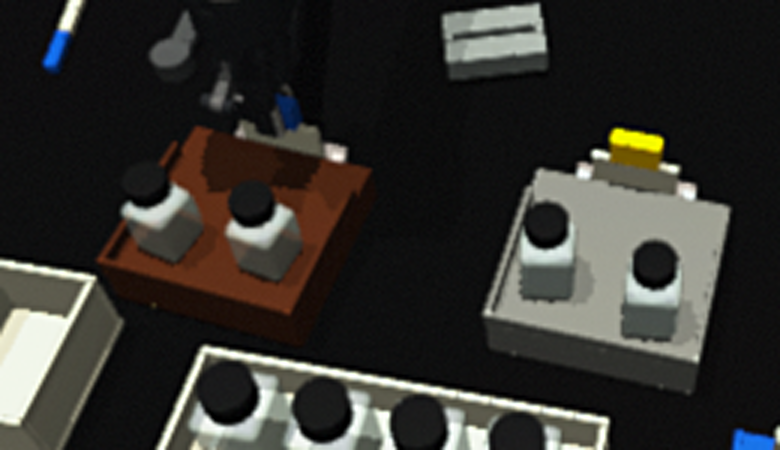

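The plate is behind the lip, parallel to the shelf face, with its blue stripe towards the lip. The bottles are standing where they were, and it is steady at about 18 N. Handing in.

```bash
python3 - <<'E'
from h import *
print(ctrl.sign_off())
s=sensors.state();print(s["t"],s["eef_pos"],s["ft_force"],s["width"])
E
```

```text
the job is handed in; nothing more can be done
None
the job is handed in; nothing more can be done
```

I lifted the blue-topped holder out of its stand, slid its foot behind the brown rack's lip with the card to the front, and pressed it down until the seat reached its stop. I handed the job in at about 11 s, still gripping and pressing; sign-off gives no verdict.

**Last checks:**
- **Seat on its stop:** the tool was at z = 0.064 m, the same as when the holder stood on the stand's floor 6 mm above the bench. The upward push was about 18 N, above the spring's 11 N. The seat's travel itself has no reading; I worked it out from these two.
- **Straight and gripped:** the tool was within 0.3° of vertical and within about 0.5° of the rack's measured direction. The fingers were at 13 mm on the 14 mm rib.
- **Bottles:** the four rack bottles stood in place in the last picture. Bottle_e was outside that crop, so I did not recheck it at the end.

**Disagreements:**
- **Slot position:** the first top-view estimate was about 3 mm in x and 4 mm in y off the wrist and scene views. I used the close wrist view, and the plate went in freely.
- **Sideways push:** a push of about 5–7 N towards the front remained at the end, because the plate leans lightly on the shelf face. Moving the tool target back by 1 mm in total did not remove it.

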